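# Put the lids back on the three steel pots

### The arm

A 6-joint arm with a two-finger parallel gripper is mounted at the origin on the work surface. World frame = base frame: x ahead of the robot, y to its left, z up, the work surface at z = 0. Lengths are in m, angles in degrees, forces in N, time in s.
With the tool pointing down it reaches from about 0.3 to 0.75 m from the base axis. Payload 8.5 kg.
Tool frame: the origin (TCP) lies on the centre line of the jaws, within the pads' length; the fingertips stand 19 mm ahead of it and the grasp point (between the pads) is the TCP (env.tcp_to_tips is the z of the fingertips in the tool frame, in m); z points along the fingers, y is the line along which they close (so a half turn about z gives the same grasp; the last joint's range is limited). The gripper opens to 85 mm and grips with 20 to 120 N. Pads are 22 mm wide; open, the fingers measure 114 mm over their backs; the gripper's body (76 mm by 85 mm) begins 54 mm behind the grasp point. The pads swing forward as they close: fully open they stand 13 mm farther back than shut.
Start: joints at [58.654, 21.807, 74.336, -0, 83.858, -12.336], TCP at [0.179, 0.52, 0.25] pointing down, gripper open.
Joint ranges: [-178.18, 178.18], [-50.72, 133.34], [12.68, 142.11], [-81.47, 261.47], [9.98, 163.14], [-165.26, 165.26]. Speed limits (degrees/s): [136.94, 136.94, 180, 180, 180, 180].

### API

Orientations are given as a 3x3 rotation matrix whose columns are the frame's x, y, z axes.
In Python, from rig import env gives the robot as it stands.
- The arm moves only by the tool servo_tool, never from a script. Its argument "steps" is a list of rows, each an object of numbers: "tx", "ty", "tz": the shift along the world's x, y, z in cm; "yaw": the turn about the world's z in degrees; "claw": the finger opening in cm, from 0 to 8.54. In form: [{"tx": .., "ty": .., "tz": .., "yaw": .., "claw": ..}, ...]. A call has 1 to 20 rows; each row shifts and turns the commanded pose from where the row before left it; what a row does not reach is not made up. A row lasts 1/10 s, in which the tool goes at most 50 mm and 8.59 degrees, less where a joint would pass 70% of its speed; a pose out of reach is approached as far as the arm can. A call with a gripper value outside its range is refused whole. The fingers move at their own pace and stop on an object; "newtons" is the grip in N (left out, the last holds). Time passes only in rows, so rows that do not move let the fingers close. It gives the time, the measured TCP pose, the force, the opening and the grip force at its end, in the units of the state.
- env.observe(): the state, without advancing time (a new reading comes with each control period).
- env.get_image(name): name is "scene" or "top" or "wrist"; returns (picture, depth): 480x640x3 uint8, red, green, blue; 480x640 float32, m along the optical axis (not along the pixel's ray), 0 where there is no reading.
- env.camera_model(name): a dict with "fovy" (degrees; the focal length in pixels is half the picture's height over the tangent of half this angle, whatever the lens; pixels are square), "cx", "cy" (the principal point, pixels), "T" (4x4, takes a point from camera to world coordinates). Camera axes: x right, y down, z forward; pixel columns grow to the right and rows downward; lengths in m; the calibration is good to about 2 mm. The wrist camera is an equidistant fisheye: a pixel r from the principal point sees the ray r / f radians off the axis. A picture is of the moment at which its call begins: read the wrist's pose just before it. camera_model takes no time and is no camera call; for the wrist camera it gives the pose at the moment of the call.
- env.close_job(): hands the job in; it is judged then, once.
The state is a dict: "time_s": time; "q": joint angles; "qvel": joint speeds; "joint_efforts": joint torques, N m; "position": TCP position; "tool_rot": TCP orientation; "ft_force": force on the tool from outside, world axes, zero at the start; "wrist_torque": the same for the moment, N m; "grip_width": finger opening in m; "gripper_force": force on a finger pad.
Only numpy, scipy, OpenCV 4.12 (cv2) and the standard library are available. Lean on these libraries where they do the work, as an engineer would, in place of code of your own. Each camera call takes 0.05 s, during which the arm holds its last target. There are 200 camera calls.

### The job

Close the three open steel pots: take the three loose round lids with black knobs off the chopping board one at a time and set each one level and centred on the pot of its own size (small on small, medium on medium, large on large), covering the mouth fully. Lower each lid onto the rim rather than dropping it, do not push the pots out of place, and leave the spatula, the dosa turner, the white ramekin and the spice tin where they lie.

Things in the scene. Friction and masses are not known exactly. Their poses are not given: they have to be found in the camera images.
- lid_small: The small lid: loose flat steel disc 68 mm across and 4 mm thick, with an upright black round knob at its centre, 22 mm across, from 4 to 26 mm above the underside. It lies knob up on the wooden chopping board (board top 20 mm above the counter). Origin at the centre of its underside, z up through the knob. Weighs under 0.2 kg.
- lid_medium: The medium lid: loose flat steel disc 88 mm across and 4 mm thick, with an upright black round knob at its centre, 22 mm across, from 4 to 26 mm above the underside. It lies knob up on the wooden chopping board (board top 20 mm above the counter). Origin at the centre of its underside, z up through the knob. Weighs under 0.2 kg.
- lid_large: The large lid: loose flat steel disc 108 mm across and 4 mm thick, with an upright black round knob at its centre, 22 mm across, from 4 to 26 mm above the underside. It lies knob up on the wooden chopping board (board top 20 mm above the counter). Origin at the centre of its underside, z up through the knob. Weighs under 0.2 kg.
- pot_small: The small pot: round straight-sided open steel pot standing loose on the counter, 56 mm across outside, wall 3 mm, rim 50 mm above its underside. Origin at the centre of its underside, z up. The small lid overhangs its rim by 6 mm all round; a smaller lid falls in.
- pot_medium: The medium pot: round straight-sided open steel pot standing loose on the counter, 76 mm across outside, wall 3 mm, rim 60 mm above its underside. Origin at the centre of its underside, z up. The medium lid overhangs its rim by 6 mm all round; a smaller lid falls in.
- pot_large: The large pot: round straight-sided open steel pot standing loose on the counter, 96 mm across outside, wall 3 mm, rim 70 mm above its underside. Origin at the centre of its underside, z up. The large lid overhangs its rim by 6 mm all round; a smaller lid falls in.
- spatula: Silicone spatula lying flat on the board near its far edge: teal blade 85 x 50 mm, pale wooden handle, 293 mm long overall and at most 10 mm high; origin on its underside at the middle of its length, y towards the blade. Leave alone.
- turner: Steel dosa turner lying flat on the board near its far edge: square steel blade 95 x 75 mm, black grip, 300 mm long and at most 12 mm high; origin on its underside at the middle of its length, -y towards the blade. Leave alone.
- ramekin: Small white ceramic ramekin on the board, 70 mm across, 42 mm high, open; origin at the centre of its underside. It has no lid; leave alone.
- spice_tin: Rectangular steel spice tin on the counter beside the board, beyond the pots, 90 x 120 mm and 55 mm high, with its own hinged lid shut and a round black knob on the lid, 15 mm from its middle towards -x (total height about 110 mm); origin at the centre of its underside. Leave alone.
There are look-alikes about, which are no part of the job. What is shaped like the lid_small but green is not meant.

How it is judged:
By the outcome, as a careful person would: the job done as asked, in the order asked, and still so for the second after the job is handed in, with the robot touching nothing.
It also fails if it takes over 88 s, if anything falls off the work surface, if the arm or the gripper's body presses on something with over 40 N, if the wrist force passes 120 N, or if a joint passes its speed limit or range.

## Working session

There is one attempt and no reset: what is moved stays moved. The work goes in short steps, Python scripts to look and compute and a tool call to move; the robot and the scene stay as the last step left them, time stands still between calls to the robot, and variables do not carry over. Pictures are saved under pics/ and viewed, at most 14 in all, crops included, and the job is handed in when it is done.

Besides the shell and the picture viewer there is one more tool, called after "Emit:" as name(argument=value, ...), one argument or row to a line, values as JSON. servo_tool: Moves the arm, as the interface text tells. Its arguments: {"type":"object","properties":{"steps":{"type":"array"},"newtons":{"type":"number"}},"required":["steps"]}

```bash
mkdir -p pics; ls; cat > h.py <<'E'
import numpy as np, cv2
from rig import env
def grab(name,fn):
    m=env.camera_model(name); im,d=env.get_image(name)
    cv2.imwrite(f'pics/{fn}.png',cv2.cvtColor(im,cv2.COLOR_RGB2BGR)); np.savez(f'pics/{fn}.npz',im=im,d=d,T=m['T'],k=[m['fovy'],m['cx'],m['cy']]); return im,d,m
def ray(m,u,v,z):
    f=240/np.tan(np.radians(m['fovy'])/2); T=np.array(m['T'])
    d=T[:3,:3]@np.array([(u-m['cx'])/f,(v-m['cy'])/f,1]); o=T[:3,3]
    return o+d*(z-o[2])/d[2]
E
python3 - <<'E'
from h import *
for n in('scene','top'):
    im,d,m=grab(n,n+'0'); print(n,m,(d>0).mean())
s=env.observe();print(s['time_s'],s['position'],s['tool_rot'],env.tcp_to_tips)
E
```

```text
pics
scene {'fovy': 48.50500412145551, 'cx': 318.2551199705294, 'cy': 235.58594085148926, 'T': array([[-0.75606387,  0.48001478, -0.44491936,  1.20588297],
       [ 0.65442509,  0.56457792, -0.50297075,  0.64039315],
       [ 0.00975825, -0.6714444 , -0.74099068,  1.07288721],
       [ 0.        ,  0.        ,  0.        ,  1.        ]])} 0.9961751302083334
top {'fovy': 50.75673267967071, 'cx': 314.184594433505, 'cy': 232.83858474249288, 'T': array([[ 0.00570478, -0.99557041,  0.09384569,  0.4859462 ],
       [-0.99990887, -0.00682748, -0.01164652, -0.0682254 ],
       [ 0.01223566, -0.0937707 , -0.99551863,  1.07688073],
       [ 0.        ,  0.        ,  0.        ,  1.        ]])} 0.9958333333333333
0.1 [0.17902503 0.51980481 0.2497683 ] [[-9.45450971e-01  3.25763638e-01 -7.15885227e-04]
 [ 3.25764280e-01  9.45450341e-01 -1.13449271e-03]
 [ 3.07257460e-04 -1.30581707e-03 -9.99999100e-01]] 0.019
```

View pics/top0.png

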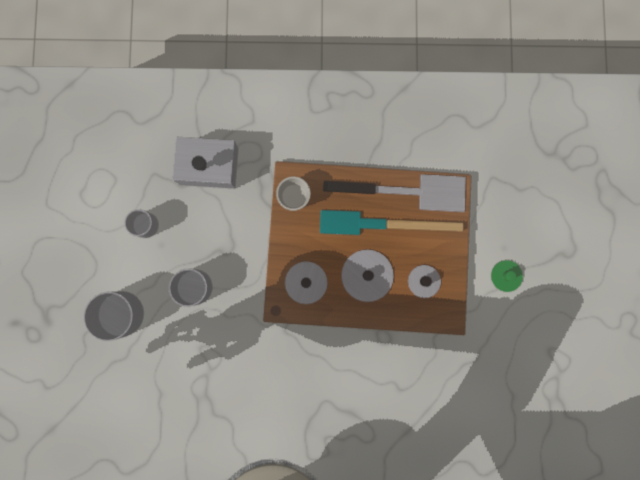

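View pics/scene0.png

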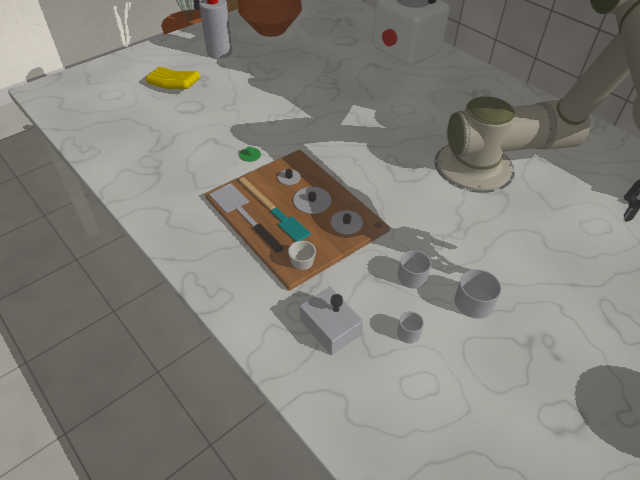

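The top view shows the lids at about medium (306,283), large (368,276) and small (425,281). The pots are at small (141,223), medium (190,287) and large (114,315), and the green decoy is at (507,275). Next I'll measure centres from the two calibrated views.

```bash
cat > meas.py <<'E'
from h import *
def load(fn):
    q=np.load(f'pics/{fn}.npz'); k=q['k']; m=dict(fovy=k[0],cx=k[1],cy=k[2],T=q['T']); return q['im'],q['d'],m
def cloud(d,m):
    f=240/np.tan(np.radians(m['fovy'])/2); v,u=np.mgrid[:480,:640]
    P=np.stack([(u-m['cx'])/f*d,(v-m['cy'])/f*d,d],-1)
    return P@m['T'][:3,:3].T+m['T'][:3,3]
def circ(p):
    A=np.c_[2*p,np.ones(len(p))]; s=np.linalg.lstsq(A,(p**2).sum(1),rcond=None)[0]
    return s[:2],np.sqrt(s[2]+s[:2]@s[:2])
E
cat > m1.py <<'E'
from meas import *
lids=dict(med=(306,283),large=(368,276),small=(425,281)); pots=dict(small=(141,223,.05,.028),med=(190,287,.06,.038),large=(114,315,.07,.048))
_,_,mt=load('top0')
for fn in('top0','scene0'):
    im,d,m=load(fn); P=cloud(d,m); g=im.astype(int).max(2)
    for n,(u,v) in lids.items():
        c=ray(mt,u,v,.046); r=np.hypot(P[...,0]-c[0],P[...,1]-c[1])
        k=(r<.03)&(P[...,2]>.036)&(P[...,2]<.06); top=P[k]
        sat=im.astype(int).max(2)-im.astype(int).min(2)
        mask=((r<.07)&(sat<25)&(g>60)&(P[...,2]>.012)&(P[...,2]<.035)).astype(np.uint8)
        cs,_=cv2.findContours(mask,cv2.RETR_EXTERNAL,cv2.CHAIN_APPROX_NONE); cc=max(cs,key=cv2.contourArea)[:,0]
        h=cv2.convexHull(cc)[:,0]; w=np.array([ray(m,a,b,.024)[:2] for a,b in h]); ce,R=circ(w)
        print(fn,'lid',n,'knob',top.mean(0).round(4),len(top),'zmax',top[:,2].max().round(3),'disc',ce.round(4),R.round(4))
    for n,(u,v,h,R0) in pots.items():
        c=ray(mt,u,v,h); r=np.hypot(P[...,0]-c[0],P[...,1]-c[1])
        k=(r<R0+.02)&(abs(P[...,2]-h)<.006); p=P[k]
        ce,R=circ(p[:,:2])
        for _ in range(4):
            e=np.hypot(*(p[:,:2]-ce).T)-R0; q=p[(abs(e)<.007)]; 
            if len(q)>8: ce,R=circ(q[:,:2])
        print(fn,'pot',n,ce.round(4),R.round(4),len(q),p[:,2].mean().round(4))
E
python3 m1.py
```

```text
top0 lid med knob [ 0.4828 -0.0641  0.0473] 91 zmax 0.052 disc [ 0.4821 -0.0632] 0.0443
top0 lid large knob [ 0.4983 -0.1904  0.0467] 92 zmax 0.052 disc [ 0.4975 -0.1907] 0.0542
top0 lid small knob [ 0.4872 -0.3085  0.0468] 93 zmax 0.052 disc [ 0.4862 -0.3095] 0.0338
top0 pot small [0.6024 0.2774] 0.0262 179 0.0501
top0 pot med [0.4721 0.1703] 0.0362 227 0.0604
top0 pot large [0.4155 0.322 ] 0.0462 345 0.0701
scene0 lid med knob [ 0.485  -0.0599  0.0439] 51 zmax 0.049 disc [ 0.4843 -0.0607] 0.0448
scene0 lid large knob [ 0.5002 -0.1862  0.0439] 46 zmax 0.05 disc [ 0.4998 -0.1876] 0.0547
scene0 lid small knob [ 0.488  -0.305   0.0428] 43 zmax 0.049 disc [ 0.4887 -0.306 ] 0.0345
scene0 pot small [0.6025 0.281 ] 0.0263 138 0.0487
scene0 pot med [0.4719 0.1735] 0.0362 159 0.0581
scene0 pot large [0.4154 0.3251] 0.0463 248 0.0683
```

Emit:
servo_tool(
  steps=[
    {"tx":1.54,"ty":-4.13,"claw":4.5},
    {"tx":1.54,"ty":-4.13},
    {"tx":1.54,"ty":-4.13},
    {"tx":1.54,"ty":-4.13},
    {"tx":1.54,"ty":-4.13},
    {"tx":1.54,"ty":-4.13},
    {"tx":1.54,"ty":-4.13},
    {"tx":1.54,"ty":-4.13},
    {"tx":1.54,"ty":-4.13},
    {"tx":1.54,"ty":-4.13},
    {"tx":1.54,"ty":-4.13},
    {"tx":1.54,"ty":-4.13},
    {"tx":1.54,"ty":-4.13},
    {"tx":1.54,"ty":-4.13},
    {"tx":1.54,"ty":-4.13},
    {"tx":1.54,"ty":-4.13},
    {"tx":1.54,"ty":-4.13},
    {"tx":1.54,"ty":-4.13},
    {"tx":1.54,"ty":-4.13},
    {"tx":1.54,"ty":-4.13},
  ],
  newtons=40,
)

```text
invalid input at $.steps[0]: expected keys tx, ty, tz, yaw, claw
```

Emit:
servo_tool(
  steps=[
    {"tz":-3},
    {"tz":-3},
    {"tz":-3},
    {"tz":-1},
    {},
  ],
)

```text
invalid input at $.steps[0]: expected keys tx, ty, tz, yaw, claw
```

```bash
python3 - <<'E'
from h import *
s=env.observe();im,d,m=grab('wrist','w1');print(s['time_s'],s['position'],s['tool_rot'],s['grip_width'],m)
E
```

```text
0.1 [0.17902503 0.51980481 0.2497683 ] [[-9.45450971e-01  3.25763638e-01 -7.15885227e-04]
 [ 3.25764280e-01  9.45450341e-01 -1.13449271e-03]
 [ 3.07257460e-04 -1.30581707e-03 -9.99999100e-01]] 0.08540881193192805 {'fovy': 65.70646984690485, 'cx': 329.4799869698064, 'cy': 237.46099607582022, 'T': array([[ 3.25349262e-01,  9.04459981e-01,  2.75862285e-01,
         1.09640477e-01],
       [ 9.45593517e-01, -3.10927604e-01, -9.57962722e-02,
         5.43737354e-01],
       [-8.70695287e-04,  2.92020835e-01, -9.56411561e-01,
         3.72970230e-01],
       [ 0.00000000e+00,  0.00000000e+00,  0.00000000e+00,
         1.00000000e+00]])}
```

View pics/w1.png

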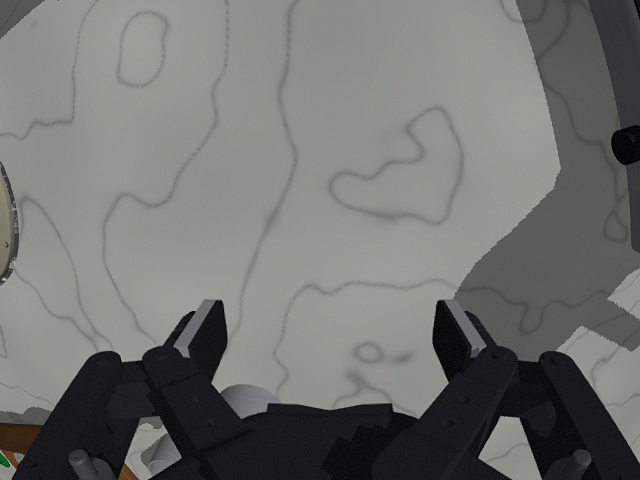

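The move was refused because every row needs all five keys. The wrist view shows only the counter, with the fingers at about (205,340) and (455,340). I'll resend the move with full rows.

Emit:
servo_tool(
  steps=[
    {"tx":1.54,"ty":-4.13,"tz":0,"yaw":0,"claw":4.5},
    {"tx":1.54,"ty":-4.13,"tz":0,"yaw":0,"claw":4.5},
    {"tx":1.54,"ty":-4.13,"tz":0,"yaw":0,"claw":4.5},
    {"tx":1.54,"ty":-4.13,"tz":0,"yaw":0,"claw":4.5},
    {"tx":1.54,"ty":-4.13,"tz":0,"yaw":0,"claw":4.5},
    {"tx":1.54,"ty":-4.13,"tz":0,"yaw":0,"claw":4.5},
    {"tx":1.54,"ty":-4.13,"tz":0,"yaw":0,"claw":4.5},
    {"tx":1.54,"ty":-4.13,"tz":0,"yaw":0,"claw":4.5},
    {"tx":1.54,"ty":-4.13,"tz":0,"yaw":0,"claw":4.5},
    {"tx":1.54,"ty":-4.13,"tz":0,"yaw":0,"claw":4.5},
    {"tx":1.54,"ty":-4.13,"tz":0,"yaw":0,"claw":4.5},
    {"tx":1.54,"ty":-4.13,"tz":0,"yaw":0,"claw":4.5},
    {"tx":1.54,"ty":-4.13,"tz":0,"yaw":0,"claw":4.5},
    {"tx":1.54,"ty":-4.13,"tz":0,"yaw":0,"claw":4.5},
    {"tx":1.54,"ty":-4.13,"tz":0,"yaw":0,"claw":4.5},
    {"tx":1.54,"ty":-4.13,"tz":0,"yaw":0,"claw":4.5},
    {"tx":1.54,"ty":-4.13,"tz":0,"yaw":0,"claw":4.5},
    {"tx":1.54,"ty":-4.13,"tz":0,"yaw":0,"claw":4.5},
    {"tx":1.54,"ty":-4.13,"tz":0,"yaw":0,"claw":4.5},
    {"tx":1.54,"ty":-4.13,"tz":0,"yaw":0,"claw":4.5},
  ],
  newtons=40,
)

```text
time_s: 2.15
position: [0.4874, -0.3078, 0.25]
tool_rot: [[-0.945, 0.326, -0.0], [0.326, 0.945, 0.0], [0.0, 0.0, -1.0]]
ft_force: [-0.4, 0.5, 0.9]
grip_width: 0.0451
gripper_force: 0.0
```

Emit:
servo_tool(
  steps=[
    {"tx":0,"ty":0,"tz":-3,"yaw":0,"claw":4.5},
    {"tx":0,"ty":0,"tz":-3,"yaw":0,"claw":4.5},
    {"tx":0,"ty":0,"tz":-3,"yaw":0,"claw":4.5},
    {"tx":0,"ty":0,"tz":-1,"yaw":0,"claw":4.5},
    {"tx":0,"ty":0,"tz":0,"yaw":0,"claw":4.5},
  ],
)

```text
time_s: 2.65
position: [0.4868, -0.3057, 0.1494]
tool_rot: [[-0.945, 0.326, -0.002], [0.326, 0.945, 0.002], [0.002, 0.001, -1.0]]
ft_force: [0.6, 0.6, 0.5]
grip_width: 0.0451
gripper_force: 0.0
```

```bash
python3 - <<'E'
from h import *
s=env.observe();im,d,m=grab('wrist','w2');print(s['time_s'],s['position'],s['tool_rot'],s['q'],s['grip_width'],m['T'][:3,3])
E
```

```text
2.65 [ 0.48684888 -0.3057285   0.14937636] [[-0.94546969  0.32570441 -0.00192579]
 [ 0.32570117  0.94547102  0.00181833]
 [ 0.00241302  0.00109194 -0.99999649]] [-4.39208589e+01  2.94476023e+01  7.92333494e+01 -1.57788169e-03
  7.14707937e+01 -1.14912162e+02] 0.04510599106208852 [ 0.41761262 -0.28215052  0.27273238]
```

View pics/w2.png

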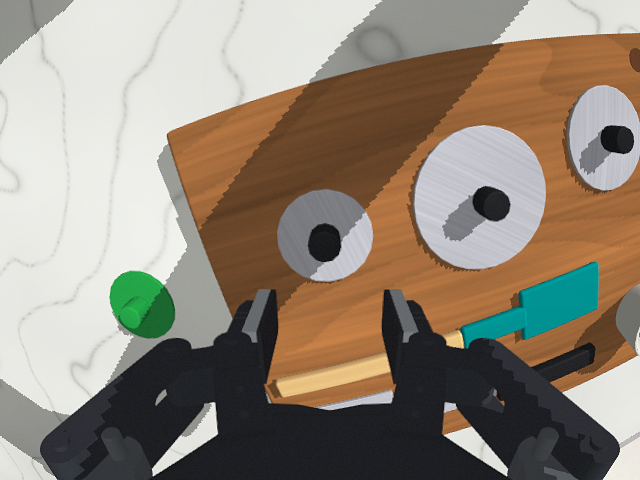

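The wrist view shows the small lid at (325,236) with its knob at (324,242), lying between the fingers' columns. Next I'll measure it with the fisheye model.

```bash
cat >> meas.py <<'E'
def fray(m,uv,z):
    f=240/np.tan(np.radians(m['fovy'])/2); o=m['T'][:3,3]; q=np.asarray(uv,float)-[m['cx'],m['cy']]
    r=np.hypot(*q.T); t=r/f; d=np.c_[q*(np.sin(t)/np.maximum(r,1e-9))[:,None],np.cos(t)]@m['T'][:3,:3].T
    return (o+d*((z-o[2])/d[:,2])[:,None])[:,:2]
def wcirc(fn,uv,zrim,R0,col='grey',ztol=.007):
    """edge circle of a disc around pixel uv in a wrist image"""
    im,d,m=load(fn); a=im.astype(int); sat=a.max(2)-a.min(2)
    mask=((sat<28)&(a.max(2)>60)).astype(np.uint8)
    mask=cv2.morphologyEx(mask,cv2.MORPH_OPEN,np.ones((3,3)))
    n,l=cv2.connectedComponents(mask); cs,_=cv2.findContours((l==l[uv[1],uv[0]]).astype(np.uint8),cv2.RETR_EXTERNAL,cv2.CHAIN_APPROX_NONE)
    w=fray(m,cv2.convexHull(max(cs,key=cv2.contourArea))[:,0],zrim); return circ(w)
def wknob(fn,box,z):
    im,d,m=load(fn); x0,y0,x1,y1=box
    k=(im[y0:y1,x0:x1].max(2)<45).astype(np.uint8); n,l,s,c=cv2.connectedComponentsWithStats(k)
    i=1+s[1:,4].argmax(); cs,_=cv2.findContours((l==i).astype(np.uint8),0,1); cc=max(cs,key=len)[:,0]+[x0,y0]
    return fray(m,cc,z),s[i]
E
python3 - <<'E'
from meas import *
print(wcirc('w2',(300,225),.024,.034)); print(wcirc('w2',(450,160),.024,.054)); print(wcirc('w2',(585,110),.024,.044))
E
```

```text
(array([ 0.48727671, -0.30946133]), np.float64(0.033668067817657334))
(array([ 0.4982172 , -0.19176244]), np.float64(0.0536532388009265))
(array([ 0.48242735, -0.06561461]), np.float64(0.04412279874250831))
```

Emit:
servo_tool(
  steps=[
    {"tx":0.05,"ty":-0.36,"tz":-2,"yaw":0,"claw":4.5},
    {"tx":0,"ty":0,"tz":-2,"yaw":0,"claw":4.5},
    {"tx":0,"ty":0,"tz":-2,"yaw":0,"claw":4.5},
    {"tx":0,"ty":0,"tz":-2,"yaw":0,"claw":4.5},
    {"tx":0,"ty":0,"tz":-1,"yaw":0,"claw":4.5},
    {"tx":0,"ty":0,"tz":-0.7,"yaw":0,"claw":4.5},
    {"tx":0,"ty":0,"tz":0,"yaw":0,"claw":4.5},
    {"tx":0,"ty":0,"tz":0,"yaw":0,"claw":4.5},
  ],
)

```text
time_s: 3.5
position: [0.4881, -0.31, 0.0543]
tool_rot: [[-0.945, 0.326, 0.001], [0.326, 0.945, -0.001], [-0.001, -0.001, -1.0]]
ft_force: [-0.2, -0.5, 0.0]
grip_width: 0.0446
gripper_force: 0.0
```

Emit:
servo_tool(
  steps=[
    {"tx":0,"ty":0,"tz":-0.6,"yaw":0,"claw":4.5},
    {"tx":0,"ty":0,"tz":0,"yaw":0,"claw":4.5},
    {"tx":0,"ty":0,"tz":0,"yaw":0,"claw":1.8},
    {"tx":0,"ty":0,"tz":0,"yaw":0,"claw":1.8},
    {"tx":0,"ty":0,"tz":0,"yaw":0,"claw":1.8},
    {"tx":0,"ty":0,"tz":0,"yaw":0,"claw":1.8},
    {"tx":0,"ty":0,"tz":0,"yaw":0,"claw":1.8},
  ],
)

```text
time_s: 4.2
position: [0.4878, -0.3097, 0.0476]
tool_rot: [[-0.945, 0.326, 0.0], [0.326, 0.945, -0.0], [-0.001, -0.0, -1.0]]
ft_force: [-0.7, 0.7, 4.7]
grip_width: 0.0204
gripper_force: 39.3
```

```bash
python3 - <<'E'
from h import *
s=env.observe();im,d,m=grab('wrist','w3');print(s['time_s'],s['position'],s['grip_width'],s['gripper_force'],s['ft_force'])
E
```

```text
4.2 [ 0.48776113 -0.30971842  0.04763259] 0.020446343120285926 39.28201138973236 [-0.69026748  0.68567758  4.68404592]
```

View pics/w3.png

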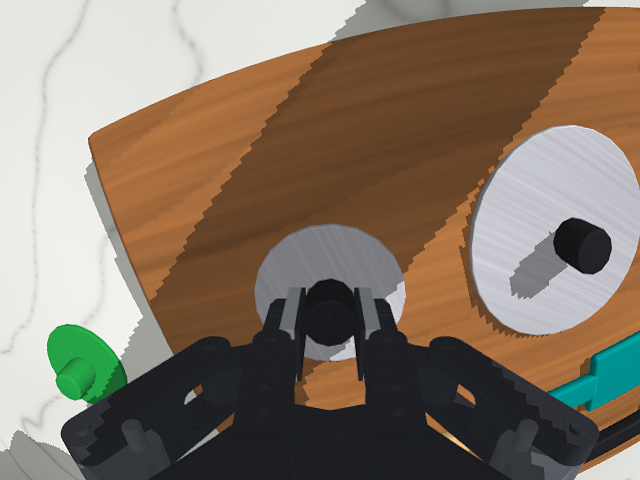

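The knob sits between the pads in the wrist view at (330,312), and the grip is firm at 39 N. I'll lift and carry it to beside the pots, then look.

Emit:
servo_tool(
  steps=[
    {"tx":0,"ty":0,"tz":1,"yaw":0,"claw":1.8},
    {"tx":0,"ty":0,"tz":3,"yaw":0,"claw":1.8},
    {"tx":0,"ty":0,"tz":4,"yaw":0,"claw":1.8},
    {"tx":0,"ty":1,"tz":4,"yaw":0,"claw":1.8},
    {"tx":0.5,"ty":2,"tz":2,"yaw":0,"claw":1.8},
    {"tx":0.75,"ty":3,"tz":1,"yaw":0,"claw":1.8},
    {"tx":1,"ty":4,"tz":0,"yaw":0,"claw":1.8},
    {"tx":1,"ty":4,"tz":0,"yaw":0,"claw":1.8},
    {"tx":1,"ty":4,"tz":0,"yaw":0,"claw":1.8},
    {"tx":1,"ty":4,"tz":0,"yaw":0,"claw":1.8},
    {"tx":1,"ty":4,"tz":0,"yaw":0,"claw":1.8},
    {"tx":1,"ty":4,"tz":0,"yaw":0,"claw":1.8},
    {"tx":1,"ty":4,"tz":0,"yaw":0,"claw":1.8},
    {"tx":1,"ty":4,"tz":0,"yaw":0,"claw":1.8},
    {"tx":1,"ty":4,"tz":0,"yaw":0,"claw":1.8},
    {"tx":0.75,"ty":4,"tz":0,"yaw":0,"claw":1.8},
    {"tx":0.25,"ty":2,"tz":0,"yaw":0,"claw":1.8},
    {"tx":0,"ty":1,"tz":0,"yaw":0,"claw":1.8},
    {"tx":0,"ty":0,"tz":0,"yaw":0,"claw":1.8},
    {"tx":0,"ty":0,"tz":0,"yaw":0,"claw":1.8},
  ],
)

```text
time_s: 6.25
position: [0.6, 0.1794, 0.1974]
tool_rot: [[-0.945, 0.326, -0.0], [0.326, 0.945, -0.0], [0.0, -0.0, -1.0]]
ft_force: [-0.2, -0.4, -1.9]
grip_width: 0.0204
gripper_force: 39.2
```

```bash
python3 - <<'E'
from h import *
s=env.observe();im,d,m=grab('wrist','w4');print(s['time_s'],s['position'],s['grip_width'],s['gripper_force'],s['ft_force'])
E
```

```text
6.25 [0.60004229 0.17942031 0.19743778] 0.020417663677145193 39.225372076034546 [-0.21519247 -0.41875319 -1.85747513]
```

View pics/w4.png

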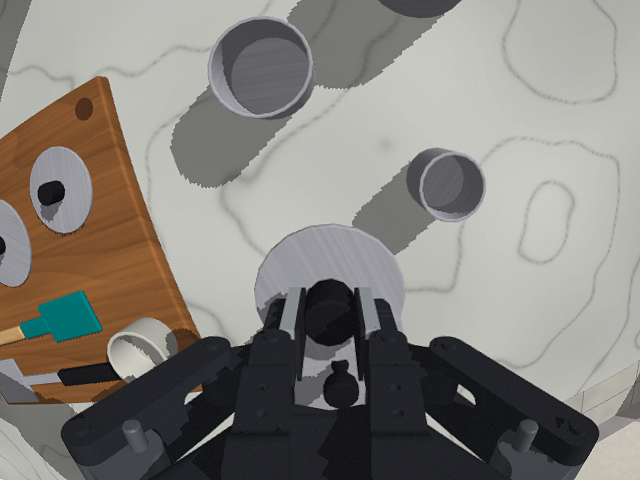

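The wrist view shows the small pot's rim at (447,185), the medium pot at (261,67), and the held lid under the fingers at (330,300). I'll fit the rim circles from wrist depth.

```bash
cat >> meas.py <<'E'
def wcloud(fn):
    im,d,m=load(fn); f=240/np.tan(np.radians(m['fovy'])/2); v,u=np.mgrid[:480,:640]
    q=np.stack([u-m['cx'],v-m['cy']],-1); r=np.hypot(q[...,0],q[...,1])+1e-9; k=np.tan(np.minimum(r/f,1.4))/r
    P=np.concatenate([q*(k*d)[...,None],d[...,None]],-1); return P@m['T'][:3,:3].T+m['T'][:3,3]
def rim(P,c,h,R0,tol=.005):
    ce=np.array(c,float)
    for _ in range(6):
        p=P[(abs(P[...,2]-h)<tol)&(abs(np.hypot(P[...,0]-ce[0],P[...,1]-ce[1])-R0)<.008)]
        ce,R=circ(p[:,:2])
    return ce.round(4),R.round(4),len(p),p[:,2].mean().round(4)
def disc(P,c,z,R0,tol=.004):
    """centre of a flat disc from its outer points at height z"""
    r=np.hypot(P[...,0]-c[0],P[...,1]-c[1]); p=P[(r<R0+.006)&(r>.015)&(abs(P[...,2]-z)<tol)]
    h=cv2.convexHull(p[:,:2].astype(np.float32))[:,0]; ce,R=circ(h.astype(float))
    g=np.c_[p[:,:2]-ce,np.ones(len(p))]; pl=np.linalg.lstsq(g,p[:,2],rcond=None)[0]
    return ce.round(4),R.round(4),len(p),pl.round(4)
E
python3 - <<'E'
from meas import *
P=wcloud('w4'); print(rim(P,(.6024,.2774),.05,.0265)); print(rim(P,(.4721,.1703),.06,.0365)); print(disc(P,(.600,.180),.174,.034))
im,d,m=load('w4'); print(fray(m,[[447,185],[261,67]],.055))
E
```

```text
(array([0.6014, 0.2784]), np.float64(0.0262), 947, np.float64(0.0489))
(array([0.472 , 0.1713]), np.float64(0.0361), 1531, np.float64(0.059))
(array([0.5999, 0.1794]), np.float64(0.0339), 8536, array([ 0.0009, -0.0002,  0.1733]))
[[0.59723238 0.27297717]
 [0.47245276 0.17216799]]
```

Emit:
servo_tool(
  steps=[
    {"tx":0.2,"ty":1.85,"tz":0,"yaw":0,"claw":1.8},
    {"tx":0,"ty":3,"tz":0,"yaw":0,"claw":1.8},
    {"tx":0,"ty":3,"tz":-1,"yaw":0,"claw":1.8},
    {"tx":0,"ty":1.5,"tz":-2,"yaw":0,"claw":1.8},
    {"tx":0,"ty":0.5,"tz":-2.5,"yaw":0,"claw":1.8},
    {"tx":0,"ty":0,"tz":-2.5,"yaw":0,"claw":1.8},
    {"tx":0,"ty":0,"tz":-2,"yaw":0,"claw":1.8},
    {"tx":0,"ty":0,"tz":-1,"yaw":0,"claw":1.8},
    {"tx":0,"ty":0,"tz":-0.4,"yaw":0,"claw":1.8},
    {"tx":0,"ty":0,"tz":0,"yaw":0,"claw":1.8},
    {"tx":0,"ty":0,"tz":0,"yaw":0,"claw":1.8},
    {"tx":0,"ty":0,"tz":0,"yaw":0,"claw":1.8},
  ],
)

```text
time_s: 7.5
position: [0.6026, 0.279, 0.0844]
tool_rot: [[-0.945, 0.326, 0.002], [0.326, 0.945, 0.0], [-0.001, 0.001, -1.0]]
ft_force: [0.7, 0.6, -0.6]
grip_width: 0.0202
gripper_force: 39.3
```

Emit:
servo_tool(
  steps=[
    {"tx":0,"ty":0,"tz":-0.2,"yaw":0,"claw":1.8},
    {"tx":0,"ty":0,"tz":-0.2,"yaw":0,"claw":1.8},
    {"tx":0,"ty":0,"tz":0,"yaw":0,"claw":1.8},
    {"tx":0,"ty":0,"tz":0,"yaw":0,"claw":1.8},
  ],
)

```text
time_s: 7.9
position: [0.6021, 0.2789, 0.0793]
tool_rot: [[-0.945, 0.326, -0.0], [0.326, 0.945, -0.0], [0.0, -0.0, -1.0]]
ft_force: [0.6, 0.5, -1.0]
grip_width: 0.0205
gripper_force: 39.3
```

Emit:
servo_tool(
  steps=[
    {"tx":0,"ty":0,"tz":-0.1,"yaw":0,"claw":1.8},
    {"tx":0,"ty":0,"tz":-0.1,"yaw":0,"claw":1.8},
    {"tx":0,"ty":0,"tz":0,"yaw":0,"claw":1.8},
    {"tx":0,"ty":0,"tz":0,"yaw":0,"claw":1.8},
  ],
)

```text
time_s: 8.3
position: [0.6022, 0.2789, 0.0777]
tool_rot: [[-0.945, 0.326, 0.0], [0.326, 0.945, 0.0], [-0.0, 0.0, -1.0]]
ft_force: [-0.8, -0.0, 3.4]
grip_width: 0.0202
gripper_force: 39.5
```

Emit:
servo_tool(
  steps=[
    {"tx":0,"ty":0,"tz":0,"yaw":0,"claw":2.6},
    {"tx":0,"ty":0,"tz":0,"yaw":0,"claw":3.5},
    {"tx":0,"ty":0,"tz":0,"yaw":0,"claw":4.5},
    {"tx":0,"ty":0,"tz":0,"yaw":0,"claw":4.5},
    {"tx":0,"ty":0,"tz":1,"yaw":0,"claw":4.5},
    {"tx":0,"ty":0,"tz":2,"yaw":0,"claw":4.5},
    {"tx":0,"ty":0,"tz":3,"yaw":0,"claw":4.5},
    {"tx":0,"ty":0,"tz":4,"yaw":0,"claw":4.5},
    {"tx":0,"ty":-2,"tz":2,"yaw":0,"claw":4.5},
    {"tx":0,"ty":-4,"tz":0,"yaw":0,"claw":4.5},
    {"tx":0,"ty":-4,"tz":0,"yaw":0,"claw":4.5},
    {"tx":0,"ty":0,"tz":0,"yaw":0,"claw":4.5},
    {"tx":0,"ty":0,"tz":0,"yaw":0,"claw":4.5},
  ],
)

```text
time_s: 9.6
position: [0.6023, 0.1783, 0.1982]
tool_rot: [[-0.945, 0.327, 0.001], [0.327, 0.945, 0.0], [-0.001, 0.001, -1.0]]
ft_force: [-0.5, -0.2, 1.0]
grip_width: 0.0449
gripper_force: 0.0
```

```bash
python3 - <<'E'
from meas import *
grab('wrist','w5'); P=wcloud('w5'); im,d,m=load('w5')
print(env.observe()['position'])
print(disc(P,(.6022,.279),.052,.034)); print(rim(P,(.4721,.1703),.06,.0365))
E
```

```text
[0.6022386  0.17912704 0.1979632 ]
(array([0.602 , 0.2788]), np.float64(0.0339), 4430, array([0.0002, 0.0011, 0.0536]))
(array([0.472 , 0.1713]), np.float64(0.036), 1500, np.float64(0.059))
```

View pics/w5.png

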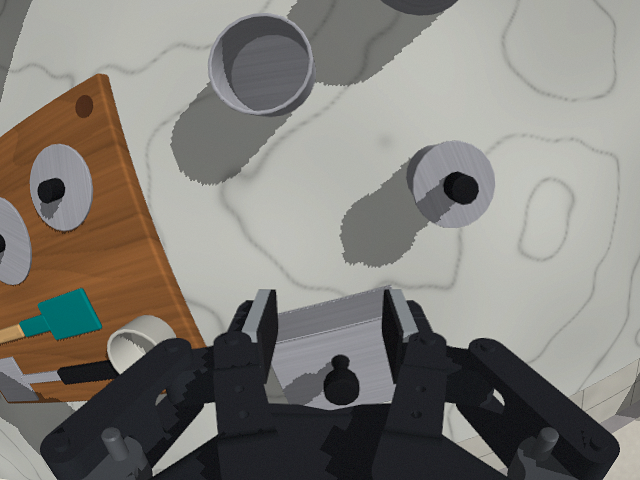

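The small lid sits level on its pot, within about 1 mm of centre (seen at (453,184)). Next is the medium lid.

Emit:
servo_tool(
  steps=[
    {"tx":-1,"ty":-2,"tz":0,"yaw":0,"claw":4.5},
    {"tx":-1.5,"ty":-3,"tz":0,"yaw":0,"claw":4.5},
    {"tx":-1.5,"ty":-3,"tz":0,"yaw":0,"claw":4.5},
    {"tx":-2,"ty":-4,"tz":0,"yaw":0,"claw":4.5},
    {"tx":-2,"ty":-4,"tz":0,"yaw":0,"claw":4.5},
    {"tx":-2,"ty":-4,"tz":-1,"yaw":0,"claw":4.5},
    {"tx":-1.5,"ty":-3,"tz":-2,"yaw":0,"claw":4.5},
    {"tx":-0.5,"ty":-1.2,"tz":-1.7,"yaw":0,"claw":4.5},
    {"tx":0,"ty":0,"tz":0,"yaw":0,"claw":4.5},
    {"tx":0,"ty":0,"tz":0,"yaw":0,"claw":4.5},
  ],
)

```text
time_s: 10.65
position: [0.4828, -0.0623, 0.1509]
tool_rot: [[-0.946, 0.325, 0.001], [0.325, 0.946, 0.0], [-0.0, 0.0, -1.0]]
ft_force: [0.3, 0.4, 0.5]
grip_width: 0.045
gripper_force: 0.0
```

```bash
python3 - <<'E'
from meas import *
s=env.observe(); grab('wrist','w6'); P=wcloud('w6'); print(s['position'])
print(disc(P,(.4825,-.0645),.024,.044,.003)); 
im,d,m=load('w6'); k=fray(m,[[330,200]],.024); print(k)
g=np.hypot(P[...,0]-.4825,P[...,1]+.064); v,u=np.unravel_index(abs(g-.03).argmin(),g.shape); print(u,v,wcirc('w6',(u,v),.024,.044))
k=(g<.02)&(P[...,2]>.04); print(P[k].mean(0))
E
```

```text
[ 0.48283644 -0.06232324  0.15088551]
(array([ 0.4813, -0.0643]), np.float64(0.0485), 9988, array([0.0009, 0.0008, 0.0235]))
[[ 0.46047237 -0.05421472]]
216 387 (array([ 0.78875696, -0.17180078]), np.float64(0.41692798352770893))
[ 0.47390226 -0.06002208  0.20006787]
```

```bash
python3 - <<'E'
from meas import *
im,d,m=load('w6'); P=wcloud('w6')
g=np.hypot(P[...,0]-.457,P[...,1]+.056)+9*(abs(P[...,2]-.024)>.006); v,u=np.unravel_index(g.argmin(),g.shape); print(u,v,wcirc('w6',(u,v),.024,.044))
k=(np.hypot(P[...,0]-.4825,P[...,1]+.064)<.02)&(abs(P[...,2]-.045)<.008); print(P[k].mean(0),k.sum())
E
```

```text
326 196 (array([ 0.48260758, -0.06379603]), np.float64(0.04363780631026122))
[ 0.4816775  -0.06336102  0.04488171] 899
```

Emit:
servo_tool(
  steps=[
    {"tx":0.05,"ty":-0.06,"tz":-2,"yaw":0,"claw":4.5},
    {"tx":0,"ty":0,"tz":-2.5,"yaw":0,"claw":4.5},
    {"tx":0,"ty":0,"tz":-2.5,"yaw":0,"claw":4.5},
    {"tx":0,"ty":0,"tz":-2,"yaw":0,"claw":4.5},
    {"tx":0,"ty":0,"tz":-0.8,"yaw":0,"claw":4.5},
    {"tx":0,"ty":0,"tz":-0.5,"yaw":0,"claw":4.5},
    {"tx":0,"ty":0,"tz":0,"yaw":0,"claw":4.5},
    {"tx":0,"ty":0,"tz":0,"yaw":0,"claw":1.8},
    {"tx":0,"ty":0,"tz":0,"yaw":0,"claw":1.8},
    {"tx":0,"ty":0,"tz":0,"yaw":0,"claw":1.8},
    {"tx":0,"ty":0,"tz":0,"yaw":0,"claw":1.8},
    {"tx":0,"ty":0,"tz":0,"yaw":0,"claw":1.8},
  ],
)

```text
time_s: 11.9
position: [0.4831, -0.0638, 0.0483]
tool_rot: [[-0.945, 0.326, 0.002], [0.326, 0.945, -0.001], [-0.002, 0.0, -1.0]]
ft_force: [0.4, 1.7, 5.7]
grip_width: 0.0202
gripper_force: 39.0
```

Emit:
servo_tool(
  steps=[
    {"tx":0,"ty":0,"tz":1,"yaw":0,"claw":1.8},
    {"tx":0,"ty":0,"tz":3,"yaw":0,"claw":1.8},
    {"tx":0,"ty":0,"tz":4,"yaw":0,"claw":1.8},
    {"tx":0,"ty":0,"tz":4,"yaw":0,"claw":1.8},
    {"tx":0.5,"ty":2,"tz":2,"yaw":0,"claw":1.8},
    {"tx":0.75,"ty":4,"tz":1,"yaw":0,"claw":1.8},
    {"tx":1,"ty":4.4,"tz":0,"yaw":0,"claw":1.8},
    {"tx":0.5,"ty":3,"tz":0,"yaw":0,"claw":1.8},
    {"tx":0,"ty":1,"tz":0,"yaw":0,"claw":1.8},
    {"tx":0,"ty":0,"tz":0,"yaw":0,"claw":1.8},
    {"tx":0,"ty":0,"tz":0,"yaw":0,"claw":1.8},
  ],
)

```text
time_s: 13.0
position: [0.51, 0.0794, 0.1976]
tool_rot: [[-0.945, 0.326, -0.0], [0.326, 0.945, -0.0], [-0.0, -0.0, -1.0]]
ft_force: [0.2, 0.4, -0.5]
grip_width: 0.0208
gripper_force: 39.3
```

```bash
python3 - <<'E'
from meas import *
s=env.observe(); grab('wrist','w7'); P=wcloud('w7'); print(s['position'])
print(rim(P,(.4721,.1713),.06,.0365)); print(disc(P,s['position'][:2],.174,.044)); print(rim(P,(.4155,.323),.07,.0465))
E
```

```text
[0.50997682 0.07944559 0.19755037]
(array([0.4713, 0.1707]), np.float64(0.0361), 1488, np.float64(0.059))
(array([0.5097, 0.0794]), np.float64(0.0439), 17264, array([-0.0009,  0.0002,  0.1727]))
(array([0.4144, 0.3218]), np.float64(0.0462), 1154, np.float64(0.0684))
```

View pics/w7.png

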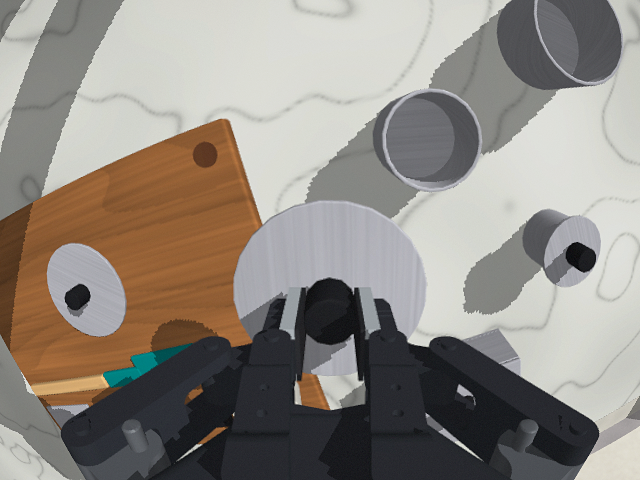

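The medium lid is held level and the medium pot's rim is at (428,140). Moving over it and lowering.

Emit:
servo_tool(
  steps=[
    {"tx":-0.8,"ty":1.95,"tz":0,"yaw":0,"claw":1.8},
    {"tx":-1.3,"ty":3,"tz":0,"yaw":0,"claw":1.8},
    {"tx":-1.2,"ty":3,"tz":-1,"yaw":0,"claw":1.8},
    {"tx":-0.5,"ty":1.2,"tz":-2,"yaw":0,"claw":1.8},
    {"tx":0,"ty":0,"tz":-2.5,"yaw":0,"claw":1.8},
    {"tx":0,"ty":0,"tz":-2.5,"yaw":0,"claw":1.8},
    {"tx":0,"ty":0,"tz":-1.5,"yaw":0,"claw":1.8},
    {"tx":0,"ty":0,"tz":-0.8,"yaw":0,"claw":1.8},
    {"tx":0,"ty":0,"tz":-0.3,"yaw":0,"claw":1.8},
    {"tx":0,"ty":0,"tz":0,"yaw":0,"claw":1.8},
    {"tx":0,"ty":0,"tz":-0.1,"yaw":0,"claw":1.8},
    {"tx":0,"ty":0,"tz":-0.1,"yaw":0,"claw":1.8},
    {"tx":0,"ty":0,"tz":-0.1,"yaw":0,"claw":1.8},
    {"tx":0,"ty":0,"tz":0,"yaw":0,"claw":1.8},
    {"tx":0,"ty":0,"tz":0,"yaw":0,"claw":1.8},
  ],
)

```text
time_s: 14.55
position: [0.4722, 0.1718, 0.0884]
tool_rot: [[-0.945, 0.326, 0.0], [0.326, 0.945, -0.0], [-0.0, 0.0, -1.0]]
ft_force: [-0.1, -0.0, -0.2]
grip_width: 0.0202
gripper_force: 39.3
```

Emit:
servo_tool(
  steps=[
    {"tx":0,"ty":0,"tz":-0.1,"yaw":0,"claw":1.8},
    {"tx":0,"ty":0,"tz":0,"yaw":0,"claw":1.8},
    {"tx":0,"ty":0,"tz":0,"yaw":0,"claw":1.8},
  ],
)

```text
time_s: 14.85
position: [0.4722, 0.1718, 0.0883]
tool_rot: [[-0.946, 0.326, 0.001], [0.326, 0.946, 0.0], [-0.001, 0.0, -1.0]]
ft_force: [-3.4, 0.4, 10.4]
grip_width: 0.0201
gripper_force: 40.5
```

Contact at 10 N. I'll release, rise, and check while moving on.

Emit:
servo_tool(
  steps=[
    {"tx":0,"ty":0,"tz":0.05,"yaw":0,"claw":1.8},
    {"tx":0,"ty":0,"tz":0,"yaw":0,"claw":2.6},
    {"tx":0,"ty":0,"tz":0,"yaw":0,"claw":3.5},
    {"tx":0,"ty":0,"tz":0,"yaw":0,"claw":4.5},
    {"tx":0,"ty":0,"tz":0,"yaw":0,"claw":4.5},
    {"tx":0,"ty":0,"tz":1,"yaw":0,"claw":4.5},
    {"tx":0,"ty":0,"tz":2,"yaw":0,"claw":4.5},
    {"tx":0,"ty":0,"tz":3,"yaw":0,"claw":4.5},
    {"tx":0,"ty":0,"tz":3,"yaw":0,"claw":4.5},
    {"tx":1,"ty":-2,"tz":2,"yaw":0,"claw":4.5},
    {"tx":1,"ty":-4,"tz":0,"yaw":0,"claw":4.5},
    {"tx":1,"ty":-4,"tz":0,"yaw":0,"claw":4.5},
    {"tx":0,"ty":0,"tz":0,"yaw":0,"claw":4.5},
    {"tx":0,"ty":0,"tz":0,"yaw":0,"claw":4.5},
  ],
)

```text
time_s: 16.25
position: [0.5022, 0.0712, 0.1983]
tool_rot: [[-0.945, 0.327, 0.0], [0.327, 0.945, 0.0], [-0.0, 0.0, -1.0]]
ft_force: [0.9, -0.5, -0.0]
grip_width: 0.0451
gripper_force: 0.0
```

```bash
python3 - <<'E'
from meas import *
s=env.observe(); grab('wrist','w8'); P=wcloud('w8'); print(s['position'])
print(disc(P,(.472,.1715),.063,.044)); print(disc(P,(.602,.279),.053,.034)); print(rim(P,(.4155,.323),.07,.0465))
E
```

```text
[0.50218496 0.07121823 0.19829895]
(array([0.472 , 0.1718]), np.float64(0.0439), 9363, array([0.    , 0.0011, 0.0636]))
(array([0.6019, 0.2787]), np.float64(0.034), 2157, array([0.0042, 0.0064, 0.0535]))
(array([0.4144, 0.3218]), np.float64(0.0462), 1219, np.float64(0.0684))
```

View pics/w8.png

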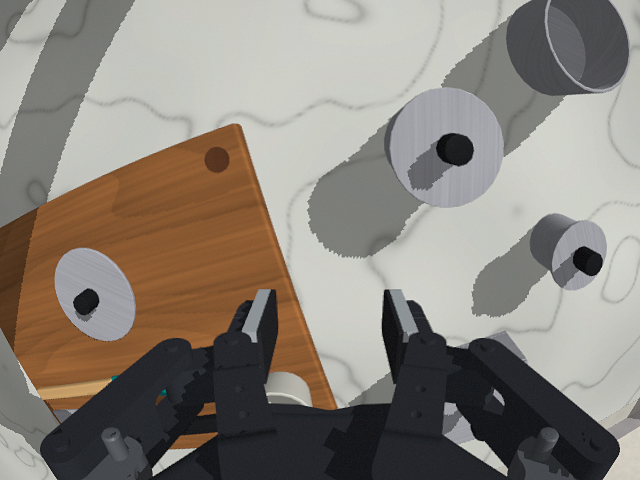

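The medium lid sits level and centred at (445,148). Next is the large lid, seen at (95,294).

Emit:
servo_tool(
  steps=[
    {"tx":-0.4,"ty":-2,"tz":0,"yaw":0,"claw":4.5},
    {"tx":0,"ty":-4,"tz":0,"yaw":0,"claw":4.5},
    {"tx":0,"ty":-4.5,"tz":0,"yaw":0,"claw":4.5},
    {"tx":0,"ty":-4.5,"tz":0,"yaw":0,"claw":4.5},
    {"tx":0,"ty":-4.5,"tz":-1,"yaw":0,"claw":4.5},
    {"tx":0,"ty":-4,"tz":-2,"yaw":0,"claw":4.5},
    {"tx":0,"ty":-2.8,"tz":-1.75,"yaw":0,"claw":4.5},
    {"tx":0,"ty":0,"tz":0,"yaw":0,"claw":4.5},
    {"tx":0,"ty":0,"tz":0,"yaw":0,"claw":4.5},
  ],
)

```text
time_s: 17.2
position: [0.4983, -0.1903, 0.1503]
tool_rot: [[-0.946, 0.325, -0.001], [0.325, 0.946, 0.001], [0.001, 0.001, -1.0]]
ft_force: [0.2, -0.1, 0.2]
grip_width: 0.0451
gripper_force: 0.0
```

```bash
python3 - <<'E'
from meas import *
s=env.observe(); grab('wrist','w9'); print(s['position'])
im,d,m=load('w9'); P=wcloud('w9')
g=np.hypot(P[...,0]-.465,P[...,1]+.180)+9*(abs(P[...,2]-.024)>.006); v,u=np.unravel_index(g.argmin(),g.shape); print(u,v,wcirc('w9',(u,v),.024,.054))
k=(np.hypot(P[...,0]-.498,P[...,1]+.191)<.02)&(abs(P[...,2]-.045)<.008); print(P[k].mean(0),k.sum())
E
```

```text
[ 0.4982606  -0.19025502  0.15032246]
328 184 (array([ 0.49833862, -0.19106458]), np.float64(0.05353234619001059))
[ 0.49743224 -0.19052443  0.04491319] 890
```

Already centred over it; I'll descend and grip.

Emit:
servo_tool(
  steps=[
    {"tx":0,"ty":0,"tz":-2,"yaw":0,"claw":4.5},
    {"tx":0,"ty":0,"tz":-2.5,"yaw":0,"claw":4.5},
    {"tx":0,"ty":0,"tz":-2.5,"yaw":0,"claw":4.5},
    {"tx":0,"ty":0,"tz":-2,"yaw":0,"claw":4.5},
    {"tx":0,"ty":0,"tz":-0.8,"yaw":0,"claw":4.5},
    {"tx":0,"ty":0,"tz":-0.5,"yaw":0,"claw":4.5},
    {"tx":0,"ty":0,"tz":0,"yaw":0,"claw":4.5},
    {"tx":0,"ty":0,"tz":0,"yaw":0,"claw":1.8},
    {"tx":0,"ty":0,"tz":0,"yaw":0,"claw":1.8},
    {"tx":0,"ty":0,"tz":0,"yaw":0,"claw":1.8},
    {"tx":0,"ty":0,"tz":0,"yaw":0,"claw":1.8},
    {"tx":0,"ty":0,"tz":0,"yaw":0,"claw":1.8},
  ],
)

```text
time_s: 18.45
position: [0.4986, -0.1913, 0.0484]
tool_rot: [[-0.945, 0.326, 0.002], [0.326, 0.945, -0.001], [-0.002, -0.0, -1.0]]
ft_force: [-0.4, 1.4, 6.9]
grip_width: 0.0203
gripper_force: 39.1
```

Emit:
servo_tool(
  steps=[
    {"tx":0,"ty":0,"tz":1,"yaw":0,"claw":1.8},
    {"tx":0,"ty":0,"tz":3,"yaw":0,"claw":1.8},
    {"tx":0,"ty":0,"tz":4,"yaw":0,"claw":1.8},
    {"tx":0,"ty":0,"tz":4,"yaw":0,"claw":1.8},
    {"tx":0,"ty":2,"tz":2,"yaw":0,"claw":1.8},
    {"tx":0,"ty":3,"tz":1,"yaw":0,"claw":1.8},
    {"tx":-0.4,"ty":4,"tz":0,"yaw":0,"claw":1.8},
    {"tx":-0.4,"ty":4,"tz":0,"yaw":0,"claw":1.8},
    {"tx":-0.5,"ty":4,"tz":0,"yaw":0,"claw":1.8},
    {"tx":-0.5,"ty":4,"tz":0,"yaw":0,"claw":1.8},
    {"tx":-0.5,"ty":4,"tz":0,"yaw":0,"claw":1.8},
    {"tx":-0.5,"ty":4,"tz":0,"yaw":0,"claw":1.8},
    {"tx":-0.5,"ty":4,"tz":0,"yaw":0,"claw":1.8},
    {"tx":-0.5,"ty":4,"tz":0,"yaw":0,"claw":1.8},
    {"tx":0,"ty":2.5,"tz":0,"yaw":0,"claw":1.8},
    {"tx":0,"ty":1.6,"tz":0,"yaw":0,"claw":1.8},
    {"tx":0,"ty":0,"tz":0,"yaw":0,"claw":1.8},
    {"tx":0,"ty":0,"tz":0,"yaw":0,"claw":1.8},
  ],
)

```text
time_s: 20.25
position: [0.46, 0.2195, 0.1976]
tool_rot: [[-0.946, 0.325, 0.0], [0.325, 0.946, -0.0], [-0.0, -0.0, -1.0]]
ft_force: [0.8, -0.2, -1.8]
grip_width: 0.0201
gripper_force: 39.4
```

```bash
python3 - <<'E'
from meas import *
s=env.observe(); grab('wrist','w10'); P=wcloud('w10'); print(s['position'])
print(rim(P,(.415,.322),.07,.0465)); print(disc(P,s['position'][:2],.174,.054))
E
```

```text
[0.45997208 0.219538   0.19763508]
(array([0.4142, 0.3224]), np.float64(0.046), 2071, np.float64(0.0689))
(array([0.46  , 0.2195]), np.float64(0.0538), 27996, array([-0.0012,  0.0004,  0.1727]))
```

Emit:
servo_tool(
  steps=[
    {"tx":-1,"ty":2.27,"tz":0,"yaw":0,"claw":1.8},
    {"tx":-1.5,"ty":3.3,"tz":0,"yaw":0,"claw":1.8},
    {"tx":-1.5,"ty":3.3,"tz":-1,"yaw":0,"claw":1.8},
    {"tx":-0.55,"ty":1.4,"tz":-2,"yaw":0,"claw":1.8},
    {"tx":0,"ty":0,"tz":-2.5,"yaw":0,"claw":1.8},
    {"tx":0,"ty":0,"tz":-2,"yaw":0,"claw":1.8},
    {"tx":0,"ty":0,"tz":-1.2,"yaw":0,"claw":1.8},
    {"tx":0,"ty":0,"tz":-0.6,"yaw":0,"claw":1.8},
    {"tx":0,"ty":0,"tz":-0.3,"yaw":0,"claw":1.8},
    {"tx":0,"ty":0,"tz":0,"yaw":0,"claw":1.8},
    {"tx":0,"ty":0,"tz":-0.1,"yaw":0,"claw":1.8},
    {"tx":0,"ty":0,"tz":-0.1,"yaw":0,"claw":1.8},
    {"tx":0,"ty":0,"tz":-0.1,"yaw":0,"claw":1.8},
    {"tx":0,"ty":0,"tz":0,"yaw":0,"claw":1.8},
    {"tx":0,"ty":0,"tz":0,"yaw":0,"claw":1.8},
  ],
)

```text
time_s: 21.8
position: [0.4147, 0.3225, 0.0985]
tool_rot: [[-0.945, 0.326, 0.0], [0.326, 0.945, 0.0], [-0.0, 0.0, -1.0]]
ft_force: [-0.9, 0.4, -1.8]
grip_width: 0.0205
gripper_force: 39.6
```

Emit:
servo_tool(
  steps=[
    {"tx":0,"ty":0,"tz":-0.07,"yaw":0,"claw":1.8},
    {"tx":0,"ty":0,"tz":0,"yaw":0,"claw":1.8},
    {"tx":0,"ty":0,"tz":0,"yaw":0,"claw":1.8},
  ],
)

```text
time_s: 22.1
position: [0.4147, 0.3225, 0.0984]
tool_rot: [[-0.946, 0.326, 0.001], [0.326, 0.946, 0.0], [-0.001, 0.0, -1.0]]
ft_force: [-1.1, -1.6, 6.6]
grip_width: 0.0202
gripper_force: 40.2
```

Contact. I'll release and withdraw to see all three.

Emit:
servo_tool(
  steps=[
    {"tx":0,"ty":0,"tz":0,"yaw":0,"claw":2.6},
    {"tx":0,"ty":0,"tz":0,"yaw":0,"claw":3.5},
    {"tx":0,"ty":0,"tz":0,"yaw":0,"claw":4.5},
    {"tx":0,"ty":0,"tz":0,"yaw":0,"claw":4.5},
    {"tx":0,"ty":0,"tz":1,"yaw":0,"claw":4.5},
    {"tx":0,"ty":0,"tz":2,"yaw":0,"claw":4.5},
    {"tx":0,"ty":0,"tz":3,"yaw":0,"claw":4.5},
    {"tx":0,"ty":0,"tz":3,"yaw":0,"claw":4.5},
    {"tx":1,"ty":-2,"tz":3,"yaw":0,"claw":4.5},
    {"tx":2,"ty":-4,"tz":2,"yaw":0,"claw":4.5},
    {"tx":2,"ty":-4,"tz":0,"yaw":0,"claw":4.5},
    {"tx":2,"ty":-4,"tz":0,"yaw":0,"claw":4.5},
    {"tx":2,"ty":-4,"tz":0,"yaw":0,"claw":4.5},
    {"tx":0,"ty":0,"tz":0,"yaw":0,"claw":4.5},
    {"tx":0,"ty":0,"tz":0,"yaw":0,"claw":4.5},
  ],
)

```text
time_s: 23.6
position: [0.5048, 0.1418, 0.2381]
tool_rot: [[-0.945, 0.328, 0.0], [0.328, 0.945, 0.0], [-0.0, 0.0, -1.0]]
ft_force: [0.3, -0.0, 0.1]
grip_width: 0.045
gripper_force: 0.0
```

```bash
python3 - <<'E'
from meas import *
s=env.observe(); grab('wrist','w11'); grab('scene','s2'); P=wcloud('w11'); print(s['position'],s['time_s'])
print(disc(P,(.4147,.3225),.073,.054)); print(disc(P,(.472,.1715),.063,.044)); print(disc(P,(.602,.279),.053,.034))
a=cv2.imread('pics/w11.png'); b=cv2.imread('pics/s2.png')[150:390,240:560]
cv2.imwrite('pics/c.png',np.hstack([cv2.resize(a,(400,300)),cv2.resize(b,(400,300))]))
E
```

```text
[0.50476139 0.14183009 0.23807886] 23.6
(array([0.4147, 0.3223]), np.float64(0.0539), 9608, array([0.0001, 0.0012, 0.0736]))
(array([0.4721, 0.172 ]), np.float64(0.0438), 7950, array([-0.0007,  0.0004,  0.0635]))
(array([0.6019, 0.2788]), np.float64(0.0338), 2396, array([0.0046, 0.003 , 0.0535]))
```

View pics/c.png

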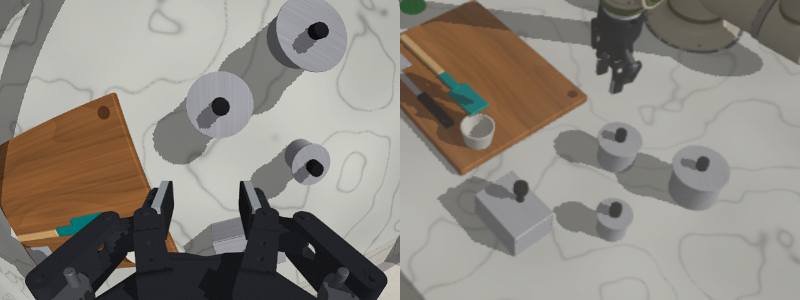

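All three lids are level and centred on their pots (wrist half of the picture: (220,104), (312,32) and (311,164)), and the other objects look undisturbed. I'm handing the job in.

```bash
python3 -c "
from rig import env
print(env.close_job())"
```

```text
the job is handed in; nothing more can be done
None
```

All three lids are on their own pots, level and within about 1 mm of centre by the wrist camera; I handed the job in at about 24 s of the 88 s allowed.

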